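Fit the blue tube plate into the bench mixer

TASK

Fit the blue tube plate into the bed of the white mixer: take it by its rib, tilt it so that its silver tongue goes under the mixer's red lip, then lower the other edge, keeping hold until the plate lies flat in the bed, and let go. Leave the yellow plate where it is.

Things in the scene. Friction and masses are not known exactly. Their poses are not given: they have to be found in the camera images.
- blue_plate: Blue tube plate, 0.25 kg, loose, flat on the bench. Slab 98 x 84 x 8 mm with a silver tongue at its -x edge. Grip rib on top: 14 mm thick (x), 50 mm long (y), top 38 mm above the underside. Origin: underside below the rib, near the centre of mass; z up; slab from x = -43 to +55 mm. Tongue starts towards the robot within 25 degrees; blue and yellow may swap places.
- tongue_edge (a point): Middle of the outer edge of the blue plate's silver tongue, on the underside, at x = -65 mm in the plate's frame, same axes. The tongue is 22 mm long, 60 mm wide, 5 mm thick, its underside flush with the slab's; the plate is 120 mm long over all. A tilt of about 15 degrees, tongue low, lets it under the lip with the plate's other edge above its wall.
- yellow_plate: Bystander: a yellow plate, otherwise the same as the blue one in shape, axes and origin, lying loose near it on the bench. Leave it there.
- mixer: White mixer, fixed, 200 x 230 mm. Origin: on the bench under it; z up, x from red lip (robot's side, within 20 degrees) to control nose. Bed: floor z = 100 mm, inside x -74 to +64, y -56 to +56 mm. Red lip overhangs it from x = -74 to -52, full width, z 115 to 120 mm. Opposite wall 14 mm high, side walls 10. Fitted, plate x is along mixer x, plate origin within 9 mm of x = 0, y = 0.
Things that resemble listed ones, but are neither listed nor needed, are in the scene too. There is more than one size of the blue_plate; the job needs the largest.

How it is judged:
On the way, in this order (a step that is already met when the one before it is completed fails the run):
1. the silver tongue of the blue plate is under the red lip while the plate is tilted by more than 6 degrees (x of tongue_edge in the frame of mixer between -0.08 and -0.054 m and y of tongue_edge in the frame of mixer between -0.03 and 0.03 m and z of tongue_edge in the frame of mixer between 0.094 and 0.115 m and angle between blue_plate's own z axis and vertical above 0.1 rad), for 0.1 s.
2. the blue plate lies flat in the bed (tilt under 4.5 degrees, underside within 7 mm of the floor) with the fingers still on it (x of blue_plate in the frame of mixer between -0.013 and 0.013 m and y of blue_plate in the frame of mixer between -0.02 and 0.02 m and z of blue_plate in the frame of mixer between 0.094 and 0.107 m and x of tongue_edge in the frame of mixer between -0.08 and -0.053 m and z of tongue_edge in the frame of mixer between 0.094 and 0.107 m and angle between blue_plate's own z axis and vertical below 0.07 rad and angle between the x axis of blue_plate and the x axis of mixer, either way round below 0.26 rad and contact force between the fingers and blue_plate above 0.3 N), for 0.1 s.
At the end, for the whole second after the job is handed in: Blue plate released in the bed, at rest, tongue under the red lip: origin within 13 mm (x) and 20 mm (y) of the mixer's axis, underside within 6 mm of the floor, tilt under 4 degrees, yaw within 15 degrees of the mixer's. Yellow plate within 30 mm of its start (x of blue_plate in the frame of mixer between -0.013 and 0.013 m and y of blue_plate in the frame of mixer between -0.02 and 0.02 m and z of blue_plate in the frame of mixer between 0.094 and 0.107 m and x of tongue_edge in the frame of mixer between -0.08 and -0.053 m and z of tongue_edge in the frame of mixer between 0.094 and 0.107 m and angle between blue_plate's own z axis and vertical below 0.07 rad and angle between the x axis of blue_plate and the x axis of mixer, either way round below 0.26 rad and linear speed of blue_plate below 0.02 m/s and contact force between the fingers and blue_plate below 0.05 N and distance of yellow_plate from where it was at the start of the episode below 0.03 m); the robot touches nothing.
It fails at once if the yellow plate is moved by more than 30 mm (distance of yellow_plate from where it was at the start of the episode above 0.03 m).
It also fails if it takes over 42 s, if anything falls off the work surface, if the arm or the gripper's body presses on something with over 40 N, if the wrist force passes 120 N, or if a joint passes its speed limit or range.

ROBOT

A 7-joint arm with a two-finger parallel gripper is mounted at the origin on the work surface. World frame = base frame: x ahead of the robot, y to its left, z up, the work surface at z = 0. Lengths are in m, angles in rad, forces in N, time in s.
With the tool pointing down it reaches from about 0.425 to 0.875 m from the base axis. Payload 4.7 kg.
Tool frame: the origin (TCP) lies midway between the tips of the shut fingers; the grasp point (between the pads) lies 19 mm behind it; z points along the fingers, y is the direction in which the jaws open and shut (so a half turn about z gives the same grasp; the last joint's range is limited). The gripper opens to 87 mm and grips with 3 to 60 N. Pads are 19 mm wide; open, the fingers measure 117 mm over their backs; the gripper's body (75 mm by 190 mm) begins 51 mm behind the grasp point.
Start: joints at [-1.3, 0.321, -0.07, 1.45, 0.023, 1.371, -0.057], TCP at [0.165, 0.629, 0.223] pointing down, gripper open.
Joint ranges: [-2.86, 2.86], [-0.3, 2.09], [-1.38, 1.24], [0.06, 2.45], [-1.56, 4.7], [0.09, 2.05], [-2.69, 2.69]. Speed limits (rad/s): [2.57, 2.57, 3.14, 3.14, 3.14, 3.14, 3.14].

INTERFACE

Orientations are given as a unit quaternion [w, x, y, z].
In Python, from station import arm, camera gives the robot as it stands.
- The arm moves only by the tool servo_tool, never from a script. Its argument "commands" is a list that holds one entry, the list of rows, each a list of 7 numbers: the shift along the tool's x, y, z in mm, then the turn, a rotation vector about the tool's x, y, z in rad, then the opening, from 0 (shut) to 1 (fully open). A call has 1 to 10 rows; each row is the pose to reach, as a shift and turn from the pose commanded when the call began, along the tool's axes at that moment; what a row does not reach only later rows make up. A row lasts 1/10 s, in which the tool goes at most 50 mm and 8.59 degrees, less where a joint would pass 70% of its speed; a pose out of reach is approached as far as the arm can. A call with a gripper value outside its range is refused whole. The fingers move at their own pace and stop on an object; "grip_force" is the grip in N (left out, the last holds). Time passes only in rows, so rows that repeat a pose let the fingers close. It gives the time, the measured TCP pose, the force and the opening at its end, in the units of the state.
- arm.observe(): the state, without advancing time (a new reading comes with each control period).
- camera(name): name is "scene" or "top" or "wrist"; returns a dict with "color" (400x640x3 uint8, red, green, blue), "fx", "fy", "cx", "cy" (pixels), "rvec" (rotation vector, rad) and "tvec" (3), from world to camera coordinates, as OpenCV has them. Camera axes: x right, y down, z forward; pixel columns grow to the right and rows downward; lengths in m; the calibration is good to about 2 mm. A picture is of the moment at which its call begins. There is no depth.
- arm.sign_off(): hands the job in, once; it reports no verdict.
The state is a dict: "time": time; "joint_pos": joint angles; "qd": joint speeds; "tau": joint torques, N m; "ee_pos": TCP position; "tool_rot": TCP orientation; "ft_force": force on the tool from outside, world axes, zero at the start; "moment": the same for the moment, N m; "finger_gap": finger opening in m.
Only numpy, scipy, OpenCV 4.12 (cv2) and the standard library are available. Lean on these libraries where they do the work, as an engineer would, in place of code of your own. Each camera call takes 0.05 s, during which the arm holds its last target.

## Working session

There is one attempt and no reset: what is moved stays moved. The work goes in short steps, Python scripts to look and compute and a tool call to move; the robot and the scene stay as the last step left them, time stands still between calls to the robot, and variables do not carry over. Pictures are saved under pics/ and viewed, and the job is handed in when it is done.

Besides the shell and the picture viewer there is one more tool, called after "Request:" by a JSON object that holds its "name" and its "arguments". servo_tool: Moves the arm, as the interface text tells. Its arguments: {"type":"object","properties":{"commands":{"type":"array"},"grip_force":{"type":"number"}},"required":["commands"]}

```bash
mkdir -p pics; ls; cat > h.py <<'E'
import numpy as np,cv2,json
from station import arm,camera
def snap(name,fn):
    c=camera(name); cv2.imwrite('pics/'+fn+'.png',cv2.cvtColor(c['color'],cv2.COLOR_RGB2BGR))
    np.savez('pics/'+fn+'.npz',**c); return c
def load(fn): return dict(np.load('pics/'+fn+'.npz'))
def K(c): return np.array([[c['fx'],0,c['cx']],[0,c['fy'],c['cy']],[0,0,1]],float)
def px2w(c,uv,z):
    R,_=cv2.Rodrigues(np.asarray(c['rvec'],float).reshape(3)); t=np.asarray(c['tvec'],float).reshape(3)
    d=R.T@np.linalg.inv(K(c))@np.array([uv[0],uv[1],1.]); o=-R.T@t
    return o+d*(z-o[2])/d[2]
def proj(c,P):
    return cv2.projectPoints(np.asarray(P,float).reshape(-1,1,3),np.asarray(c['rvec'],float),np.asarray(c['tvec'],float),K(c),None)[0].reshape(-1,2)
E
python3 - <<'E'
from h import *
for n in ['scene','top','wrist']: snap(n,n+'0')
s=arm.observe(); print(s)
E
```

```text
pics
{'time': 0.15, 'joint_pos': array([-1.29988928,  0.32162579, -0.07009718,  1.45137604,  0.02259673,
        1.37079658, -0.05693282]), 'qd': array([-0.00076532, -0.00285522, -0.00037554, -0.00369586, -0.00150231,
        0.00113967, -0.00191573]), 'tau': array([ 1.84125884e-04, -4.91794825e+01, -4.04336248e-01, -3.12877214e+01,
       -6.38909452e-02,  4.04844282e-02,  1.02727263e-04]), 'ee_pos': array([0.16502805, 0.62827923, 0.22173975]), 'tool_rot': array([-5.17697646e-05,  1.28049806e-01,  9.91767485e-01, -7.07616521e-04]), 'ft_force': array([0.94493938, 0.32133752, 0.35434527]), 'moment': array([-0.00408834,  0.0022611 , -0.03970896]), 'finger_gap': 0.08700580905000904}
```

View pics/scene0.png

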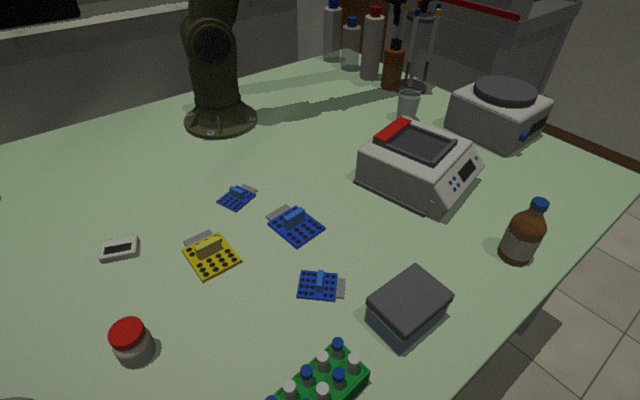

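View pics/top0.png

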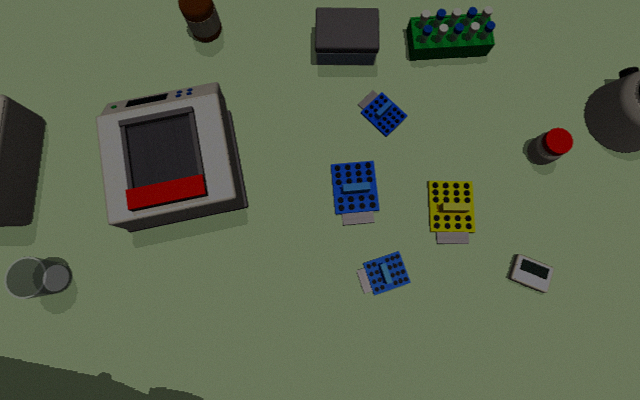

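View pics/wrist0.png

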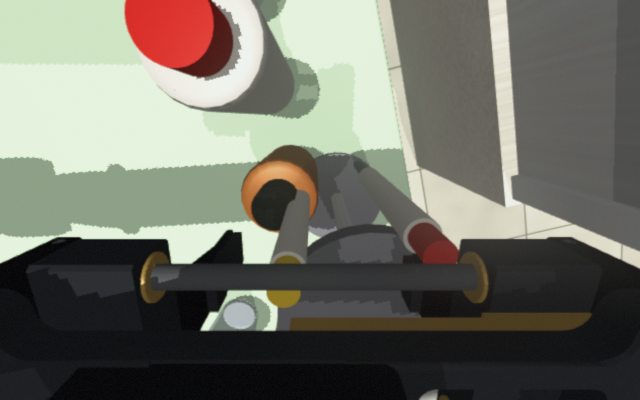

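Candidates in the top view: blue plates at (355,187), (387,272) and (384,113), and the yellow plate at (452,207). The one at (355,187) looks largest. I'll check it in a crop and measure it.

```bash
python3 - <<'E'
from h import *
c=load('top0'); im=cv2.cvtColor(c['color'],cv2.COLOR_RGB2BGR)
cv2.imwrite('pics/cropb.png',cv2.resize(im[140:300,310:490],None,fx=4,fy=3.75,interpolation=cv2.INTER_CUBIC)[:600,:800])
cv2.imwrite('pics/cropm.png',cv2.resize(im[75:235,90:255],None,fx=3.75,fy=3.75,interpolation=cv2.INTER_CUBIC))
hsv=cv2.cvtColor(im,cv2.COLOR_BGR2HSV)
m=cv2.inRange(hsv,(100,120,60),(130,255,255)); m=cv2.morphologyEx(m,cv2.MORPH_CLOSE,np.ones((5,5)))
n,l,st,ce=cv2.connectedComponentsWithStats(m)
for i in range(1,n):
    if st[i,4]>300:
        r=cv2.minAreaRect(np.argwhere(l==i)[:,::-1].astype(np.float32)); b=cv2.boxPoints(r)
        w=np.array([px2w(c,p,0.008)[:2] for p in b]); print(ce[i],st[i,4],w.round(3).tolist(),np.linalg.norm(w[0]-w[1]),np.linalg.norm(w[2]-w[1]))
print(px2w(c,(0,0),0),px2w(c,(640,400),0),'cam',-cv2.Rodrigues(c['rvec'])[0].T@c['tvec'].reshape(3), c['fx'])
E
```

```text
[383.6752381  113.54285714] 1050 [[0.669, -0.106], [0.715, -0.147], [0.662, -0.199], [0.617, -0.157]] 0.06216860134767817 0.07385034379052487
[354.26071103 187.03053783] 2194 [[0.561, -0.045], [0.569, -0.131], [0.47, -0.137], [0.462, -0.053]] 0.08614731090653986 0.09891498089237757
[386.20076923 272.61230769] 1300 [[0.371, -0.104], [0.394, -0.172], [0.336, -0.19], [0.313, -0.123]] 0.07217491716290383 0.06134360735141634
[0.92590738 0.65724045 0.        ] [ 0.13226691 -0.5877166   0.        ] cam [ 0.33695537 -0.02377173  0.8125947 ] 428.71575032232073
```

View pics/cropb.png

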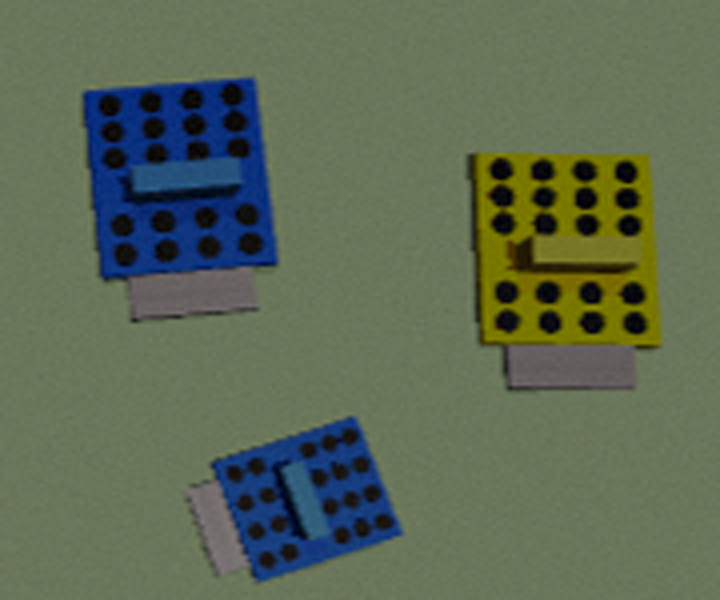

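View pics/cropm.png

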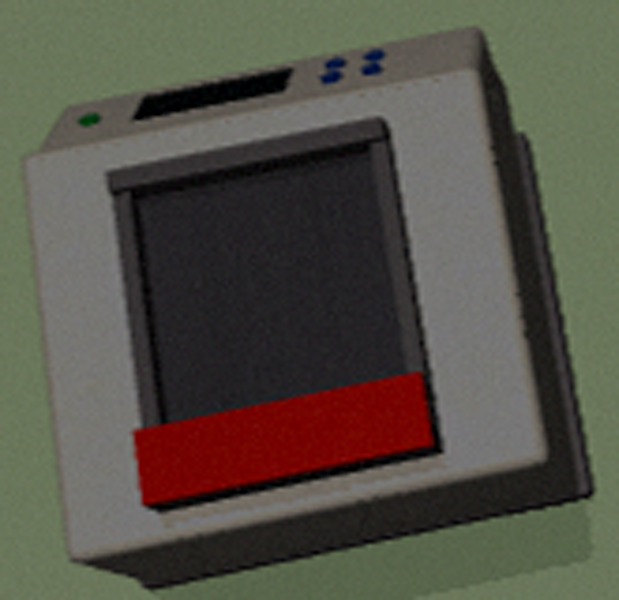

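Blue plate at (355,187) measures 99×86 mm, so it is the large one, with its tongue towards the robot. Next I'll fit its pose and the mixer's pose.

```bash
cat > fit.py <<'E'
from h import *
from scipy.optimize import least_squares
def T(p,P):
    c,s=np.cos(p[2]),np.sin(p[2]); P=np.asarray(P,float)/1000
    return np.c_[c*P[:,0]-s*P[:,1]+p[0], s*P[:,0]+c*P[:,1]+p[1], P[:,2]]
def fit(obs,p0):
    f=lambda p:np.concatenate([(proj(c,T(p,P))-uv).ravel() for c,P,uv in obs])
    r=least_squares(f,p0,loss='soft_l1'); return r.x,f(r.x).reshape(-1,2)
c=load('top0')
cb=lambda L:np.array(L,float)/[4,3.75]+[310,140]
cm=lambda L:np.array(L,float)/3.75+[90,75]
def plate(corn): pass
PP=[[55,42,8],[55,-42,8],[-43,-42,8],[-43,42,8],[-65,-30,5],[-65,30,5],[7,25,38],[7,-25,38],[-7,-25,38],[-7,25,38]]
blue=[[84,92],[254,79],[276,265],[103,279],[257,308],[133,321],[133,168],[240,158],[243,186],[133,195]]
yel=[[474,153],[650,155],[660,347],[482,344],[635,387],[509,389],[532,237],[637,238],[639,268],[532,263]]
for n,L in (('blue',blue),('yel',yel)):
    x,r=fit([(c,PP,cb(L))],[.5,-.1,0]); print(n,x.round(4),np.degrees(x[2]),r.round(1).tolist())
MP=[[-52,56,120],[-52,-56,120],[-74,-56,120],[-74,56,120]]
ml=[[134,431],[420,373],[437,446],[145,507]]
x,r=fit([(c,MP,cm(ml))],[.5,.35,.2]); print('mix',x.round(4),np.degrees(x[2]),r.round(1).tolist())
w=np.array([px2w(c,p,.12)[:2] for p in cm(ml)]);print(np.linalg.norm(w-np.roll(w,1,0),axis=1))
im=cv2.cvtColor(c['color'],cv2.COLOR_RGB2BGR)[75:235,90:255]; im=cv2.resize(im,None,fx=3.75,fy=3.75,interpolation=cv2.INTER_CUBIC); im=cv2.convertScaleAbs(im,alpha=1.8)
def draw(P,col):
    u=((proj(c,T(x,P))-[90,75]+.5)*3.75).astype(int); cv2.polylines(im,[u],True,col,1)
draw([[-74,-56,100],[64,-56,100],[64,56,100],[-74,56,100]],(0,255,0))
draw([[-52,-56,120],[-52,56,120],[-74,56,120],[-74,-56,120]],(255,255,0))
draw([[64,-56,114],[64,56,114],[64,56,100],[64,-56,100]],(0,255,255))
draw([[-74,-56,110],[64,-56,110],[64,56,110],[-74,56,110]],(255,0,255))
cv2.imwrite('pics/mixfit.png',im)
s=load('scene0'); im2=cv2.cvtColor(s['color'],cv2.COLOR_RGB2BGR)
ims=cv2.resize(im2[100:240,340:500],None,fx=4,fy=4,interpolation=cv2.INTER_CUBIC);ims=cv2.convertScaleAbs(ims,alpha=1.5)
def draw2(P,col):
    u=((proj(s,T(x,P))-[340,100]+.5)*4).astype(int); cv2.polylines(ims,[u],True,col,1)
draw2([[-74,-56,100],[64,-56,100],[64,56,100],[-74,56,100]],(0,255,0))
draw2([[-52,-56,120],[-52,56,120],[-74,56,120],[-74,-56,120]],(255,255,0))
draw2([[64,-56,114],[64,56,114],[64,56,100],[64,-56,100]],(0,255,255))
cv2.imwrite('pics/mixfit2.png',ims)
E
python3 fit.py
```

```text
blue [ 0.5081 -0.0929  0.0871] 4.991333047654924 [[-0.2, 0.1], [0.3, -0.1], [0.7, -0.1], [-0.1, -0.0], [0.3, 0.6], [-0.2, -0.1], [-0.4, -0.3], [-0.4, 0.1], [-0.3, -0.1], [0.3, -0.1]]
yel [ 0.4708 -0.2754 -0.0156] -0.894424499166544 [[-0.1, 0.2], [-0.5, 0.3], [0.0, -0.2], [-0.1, -0.0], [0.0, 0.9], [-0.4, -0.1], [-0.3, -0.4], [0.7, -0.2], [0.6, -0.7], [0.1, 0.2]]
mix [0.5438 0.2405 0.1672] 9.580439254141073 [[5.2, 1.3], [-3.5, 5.7], [-6.5, -1.0], [3.3, -6.0]]
[0.03479348 0.12712468 0.03434821 0.12866024]
```

```bash
sleep 1
```

```text
(no output)
```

View pics/mixfit.png

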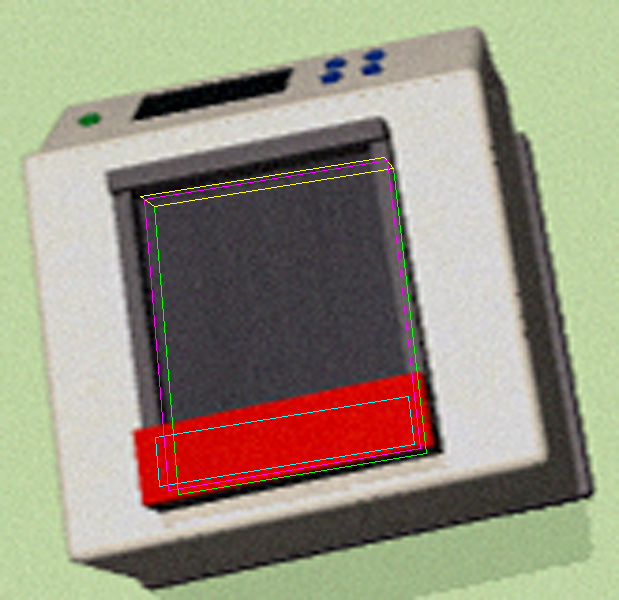

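View pics/mixfit2.png

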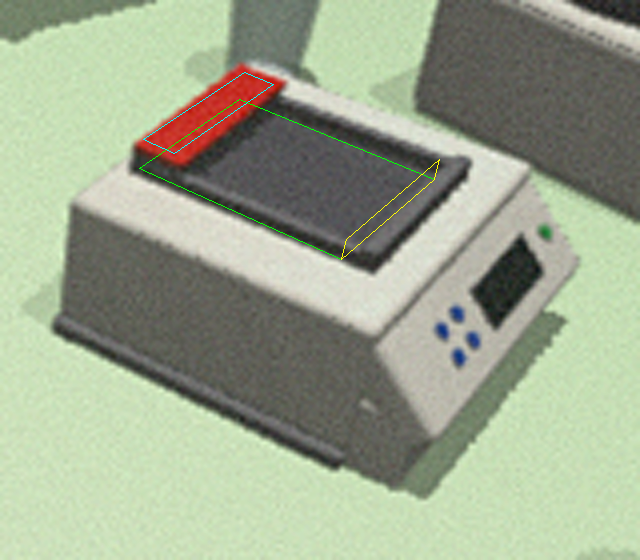

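The lip measures 128×34 mm, so it includes the bed walls. Refitting with that geometry.

```bash
python3 - <<'E'
t=open('fit.py').read()
t=t.replace("MP=[[-52,56,120],[-52,-56,120],[-74,-56,120],[-74,56,120]]","MP=[[-52,64,120],[-52,-64,120],[-86,-64,120],[-86,64,120],[64,64,114],[64,-64,114]]")
t=t.replace("[145,507]]","[145,507],[110,192],[388,140]]",1)
t=t.replace("x,r=fit([(c,MP,cm(ml))]","sl=np.array([[134,147],[188,167],[286,83],[240,66]])/4+[340,100]\nSP=[[-86,-64,120],[-52,-64,120],[-52,64,120],[-86,64,120]]\nxs,rs=fit([(load('scene0'),SP,sl)],[.5,.35,.2]);print('scene',xs,rs.round(1).tolist())\nx,r=fit([(c,MP,cm(ml))]")
t=t.replace("[[-52,-56,120],[-52,56,120],[-74,56,120],[-74,-56,120]]","[[-52,-64,120],[-52,64,120],[-86,64,120],[-86,-64,120]]")
t=t.replace("[[64,-56,114],[64,56,114],[64,56,100],[64,-56,100]]","[[64,-64,114],[64,64,114],[72,64,114],[72,-64,114]]")
t=t.replace("pics/mixfit","pics/nmixfit")
open('fit.py','w').write(t)
E
python3 fit.py
```

```text
blue [ 0.5081 -0.0929  0.0871] 4.991333047654924 [[-0.2, 0.1], [0.3, -0.1], [0.7, -0.1], [-0.1, -0.0], [0.3, 0.6], [-0.2, -0.1], [-0.4, -0.3], [-0.4, 0.1], [-0.3, -0.1], [0.3, -0.1]]
yel [ 0.4708 -0.2754 -0.0156] -0.894424499166544 [[-0.1, 0.2], [-0.5, 0.3], [0.0, -0.2], [-0.1, -0.0], [0.0, 0.9], [-0.4, -0.1], [-0.3, -0.4], [0.7, -0.2], [0.6, -0.7], [0.1, 0.2]]
scene [0.55471136 0.24452767 0.23665997] [[0.4, 0.2], [-0.5, 0.1], [0.2, -0.2], [-0.2, -0.1]]
mix [0.5491 0.2436 0.2093] 11.989190106673178 [[0.2, 0.3], [0.7, 0.0], [-0.6, 0.1], [-0.3, -0.1], [0.2, 0.2], [-0.2, -0.6]]
[0.1711046  0.12712468 0.03434821 0.12866024 0.14782501 0.12725391]
```

```bash
sleep 1
```

```text
(no output)
```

View pics/nmixfit.png

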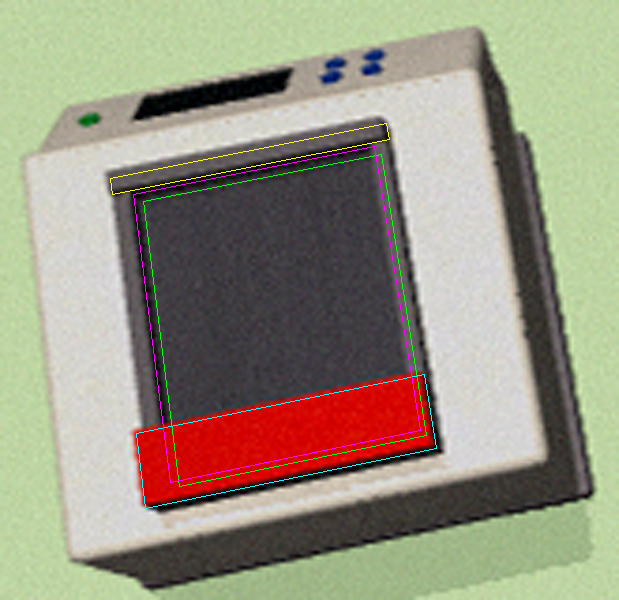

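View pics/nmixfit2.png

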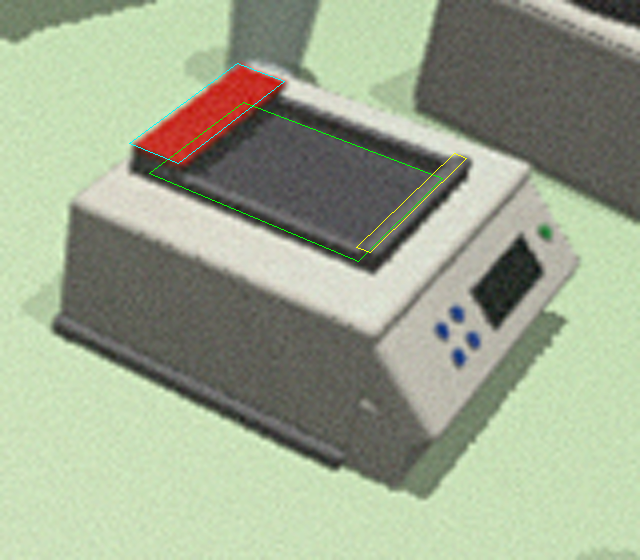

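Both fits are good: pixel residuals are under 1, and the mixer overlay also matches the scene view. Now I'll check what stands near the starting pose.

```bash
cat > plan.py <<'E'
import sys,os,json
from h import *
from scipy.spatial.transform import Rotation as Ro
F='cmd.json'
def tool(yaw,tilt=0):
    # tool y along (cos yaw,sin yaw), z down; tilt>0: tongue (-x) low
    B=np.array([[0,1,0],[1,0,0],[0,0,-1]],float).T  # cols: x=(0,1,0), y=(1,0,0), z=(0,0,-1)
    return Ro.from_euler('z',yaw)*Ro.from_euler('y',-tilt)*Ro.from_matrix(B)
def get():
    if os.path.exists(F): d=json.load(open(F)); return np.array(d['p']),Ro.from_quat(d['q'])
    s=arm.observe(); q=s['tool_rot']; return np.array([.165,.629,.223]),Ro.from_quat([q[1],q[2],q[3],q[0]])
def put(p,q): json.dump({'p':list(map(float,p)),'q':list(map(float,q.as_quat()))},open(F,'w'))
def row(p,R):
    p0,R0=get(); d=R0.inv().apply(np.asarray(p)-p0)*1000; r=(R0.inv()*R).as_rotvec()
    return d.round(1).tolist()+r.round(4).tolist()
def done(r):
    p0,R0=get(); p=p0+R0.apply(np.array(r[:3])/1000); R=R0*Ro.from_rotvec(r[3:6]); put(p,R)
def state():
    s=arm.observe(); q=s['tool_rot']; p0,R0=get()
    R=Ro.from_quat([q[1],q[2],q[3],q[0]])
    print('t',s['time'],'pos',s['ee_pos'].round(4),'cmd',p0.round(4),'roterr',(R0.inv()*R).as_rotvec().round(4),'gap',round(s['finger_gap'],4),'F',s['ft_force'].round(1),'j',s['joint_pos'].round(2))
E
python3 - <<'E'
from plan import *
c=load('scene0'); im=cv2.cvtColor(c['color'],cv2.COLOR_RGB2BGR)
print(proj(c,[[.165,.629,.223],[.165,.629,0],[.3,.6,0],[.4,.4,.22],[0,0,0]]).round().tolist())
cv2.imwrite('pics/cs.png',cv2.convertScaleAbs(cv2.resize(im[0:160,300:500],None,fx=4,fy=3.75),alpha=1.7))
R=tool(np.radians(5)); print(row([.40,.40,.26],tool(np.radians(40))), R.as_matrix().round(2).tolist(), get()[1].as_matrix().round(2).tolist())
E
```

```text
[[408.0, 22.0], [398.0, 87.0], [422.0, 103.0], [419.0, 61.0], [221.0, 120.0]]
[-285.5, -161.9, -36.7, -0.0013, 0.0005, 0.6159] [[-0.09, 1.0, 0.0], [1.0, 0.09, 0.0], [0.0, 0.0, -1.0]] [[-0.97, 0.25, -0.0], [0.25, 0.97, -0.0], [-0.0, -0.0, -1.0]]
```

```bash
sleep 1
```

```text
(no output)
```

View pics/cs.png

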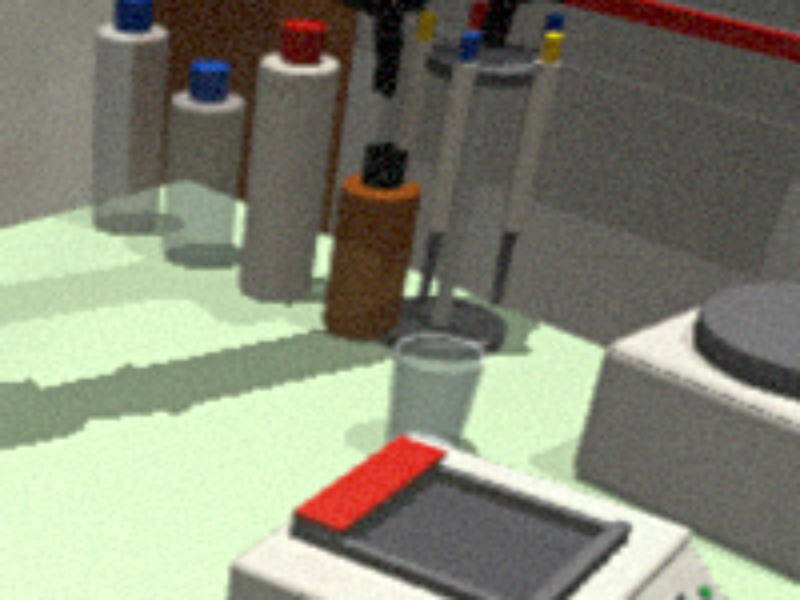

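```bash
python3 - <<'E'
from plan import *
c=load('scene0')
f=lambda u,v:(300+u/4,v/3.75)
for n,p in dict(rack=(445,325),brown=(362,318),white=(278,285)).items(): print(n,px2w(c,f(*p),0).round(3))
b=px2w(c,f(445,325),0)
for z in (.15,.2,.25,.3,.35): print(z,(np.array(proj(c,[b[0],b[1],z])[0])-[300,0])*[4,3.75])
b=px2w(c,f(362,318),0)
for z in (.1,.12,.15,.2): print(z,(np.array(proj(c,[b[0],b[1],z])[0])-[300,0])*[4,3.75])
w=load('wrist0'); print('wrist cam',-cv2.Rodrigues(w['rvec'])[0].T@w['tvec'].reshape(3)); print(cv2.Rodrigues(w['rvec'])[0].round(2))
print(proj(w,[[.165,.629,.223],[.165,.629,0],[0.1,.7,.1]]))
E
```

```text
rack [0.194 0.669 0.   ]
brown [0.138 0.619 0.   ]
white [0.035 0.612 0.   ]
0.15 [475.92651674 169.32836012]
0.2 [487.29382046 112.1099276 ]
0.25 [499.26007003  51.87664271]
0.3 [511.87388421 -11.61622182]
0.35 [525.18929018 -78.64061714]
0.1 [377.96045395 217.04897685]
0.12 [381.34023861 195.67159498]
0.15 [386.53597503 162.80818712]
0.2 [395.54883793 105.80117876]
wrist cam [0.09363808 0.64839377 0.38346946]
[[ 0.25  0.97 -0.  ]
 [ 0.93 -0.24  0.28]
 [ 0.27 -0.07 -0.96]]
[[312.95830379 244.75142227]
 [313.62370929 174.29463253]
 [369.47136084 109.17453027]]
```

The brown bottle and pipette stand sit right around the fingers, so I go straight up first.

Request:
{"name": "servo_tool", "arguments": {"commands": [[[0,0,-20,0,0,0,1],[0,0,-50,0,0,0,1],[0,0,-90,0,0,0,1],[0,0,-130,0,0,0,1],[0,0,-150,0,0,0,1],[0,0,-150,0,0,0,1]]]}}

```text
time: 0.75
ee_pos: [0.1653, 0.6299, 0.3766]
tool_rot: [0.0, 0.128, 0.992, 0.003]
ft_force: [0.3, 0.0, 0.6]
finger_gap: 0.0869
```

```bash
python3 - <<'E'
from plan import *
done([0,0,-150,0,0,0]); state()
r=np.radians
print('via',row([.42,.36,.33],tool(r(40))))
E
```

```text
t 0.75 pos [0.1653 0.6299 0.3766] cmd [0.1648 0.628  0.373 ] roterr [0. 0. 0.] gap 0.0869 F [0.3 0.  0.6] j [-1.31  0.3  -0.06  1.18  0.02  1.66 -0.05]
via [-314.9, -194.7, 41.7, 0.0063, -0.0022, 0.6158]
```

Request:
{"name": "servo_tool", "arguments": {"commands": [[[-32,-20,4,0,0,0.06,1],[-64,-40,8,0,0,0.12,1],[-100,-62,13,0,0,0.2,1],[-140,-87,18,0,0,0.28,1],[-180,-110,24,0,0,0.36,1],[-220,-136,29,0,0,0.44,1],[-260,-160,34,0,0,0.52,1],[-295,-182,39,0,0,0.58,1],[-315,-195,42,0,0,0.616,1],[-315,-195,42,0,0,0.616,1]]]}}

```text
time: 1.75
ee_pos: [0.4227, 0.3563, 0.3292]
tool_rot: [0.0, 0.426, 0.905, -0.001]
ft_force: [0.6, 0.1, 0.1]
finger_gap: 0.0871
```

```bash
python3 - <<'E'
from plan import *
done([-315, -195, 42, 0, 0, 0.616]); state()
r=np.radians
print('over blue',row([.508,-.093,.18],tool(r(5))))
E
```

```text
t 1.75 pos [0.4227 0.3563 0.3292] cmd [0.42   0.3597 0.3296] roterr [ 0.0073 -0.0055  0.0074] gap 0.0871 F [0.6 0.1 0.1] j [-0.95  0.08  0.22  1.53 -0.02  1.54 -0.04]
over blue [-404.0, -224.3, 146.9, 0.0039, -0.0055, 0.6107]
```

Request:
{"name": "servo_tool", "arguments": {"commands": [[[-34,-19,4,0,0,0.06,1],[-70,-40,10,0,0,0.12,1],[-115,-64,20,0,0,0.19,1],[-160,-90,35,0,0,0.26,1],[-205,-114,55,0,0,0.33,1],[-250,-139,75,0,0,0.4,1],[-295,-164,95,0,0,0.47,1],[-340,-189,115,0,0,0.53,1],[-380,-211,135,0,0,0.58,1],[-404,-224,147,0.004,-0.005,0.611,1]]]}}

```text
time: 2.75
ee_pos: [0.5076, -0.0873, 0.1852]
tool_rot: [0.001, 0.675, 0.738, -0.002]
ft_force: [0.8, 0.9, 0.0]
finger_gap: 0.087
```

Request:
{"name": "servo_tool", "arguments": {"commands": [[[0,0,0,0,0,0,1],[0,0,0,0,0,0,1],[0,0,0,0,0,0,1]]]}}

```text
time: 3.05
ee_pos: [0.5076, -0.0851, 0.186]
tool_rot: [0.001, 0.674, 0.739, -0.002]
ft_force: [0.3, 0.8, 0.3]
finger_gap: 0.0868
```

```bash
python3 - <<'E'
from plan import *
done([-404, -224, 147, 0.004, -0.005, 0.611]); state()
snap('wrist','wrist1'); state()
s=arm.observe(); q=s['tool_rot']; put(s['ee_pos'],Ro.from_quat([q[1],q[2],q[3],q[0]])); 
E
```

```text
t 3.05 pos [ 0.5076 -0.0851  0.186 ] cmd [ 0.5082 -0.0928  0.1799] roterr [ 0.0019 -0.0052 -0.0042] gap 0.0868 F [0.3 0.8 0.3] j [-0.52  0.05  0.66  1.85 -0.03  1.25  0.24]
t 3.1 pos [ 0.5077 -0.0851  0.1863] cmd [ 0.5082 -0.0928  0.1799] roterr [ 0.0014 -0.0053 -0.0045] gap 0.087 F [-0.3  0.4  0.1] j [-0.52  0.05  0.66  1.85 -0.03  1.25  0.24]
```

View pics/wrist1.png

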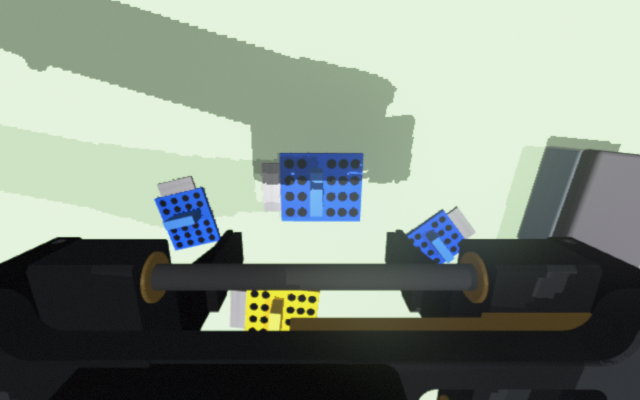

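Wrist view: the large blue plate is at (321,187), with its rib at (317,200) between the fingers. I'll overlay the predicted pose to check.

```bash
python3 - <<'E'
from plan import *
w=load('wrist1'); im=cv2.cvtColor(w['color'],cv2.COLOR_RGB2BGR); im=cv2.resize(im[130:240,240:400],None,fx=5,fy=5,interpolation=cv2.INTER_CUBIC)
def T(p,P):
    c,s=np.cos(p[2]),np.sin(p[2]); P=np.asarray(P,float)/1000
    return np.c_[c*P[:,0]-s*P[:,1]+p[0], s*P[:,0]+c*P[:,1]+p[1], P[:,2]]
p=[.5081,-.0929,.0871]
for P,col in (([[55,42,8],[55,-42,8],[-43,-42,8],[-43,42,8]],(0,255,0)),([[7,25,38],[7,-25,38],[-7,-25,38],[-7,25,38]],(0,255,255)),([[-43,30,5],[-43,-30,5],[-65,-30,5],[-65,30,5]],(0,0,255))):
    u=((proj(w,T(p,P))-[240,130]+.5)*5).astype(int); cv2.polylines(im,[u],True,col,1)
cv2.imwrite('pics/w1o.png',im)
r=np.radians
print('pre',row([.508,-.093,.07],tool(r(5)))); print('grasp',row([.508,-.093,.012],tool(r(5))))
E
```

```text
pre [-7.3, -0.3, 116.3, -0.0016, 0.0049, 0.0042]
grasp [-7.1, -0.2, 174.3, -0.0016, 0.0049, 0.0042]
```

```bash
sleep 1
```

```text
(no output)
```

View pics/w1o.png

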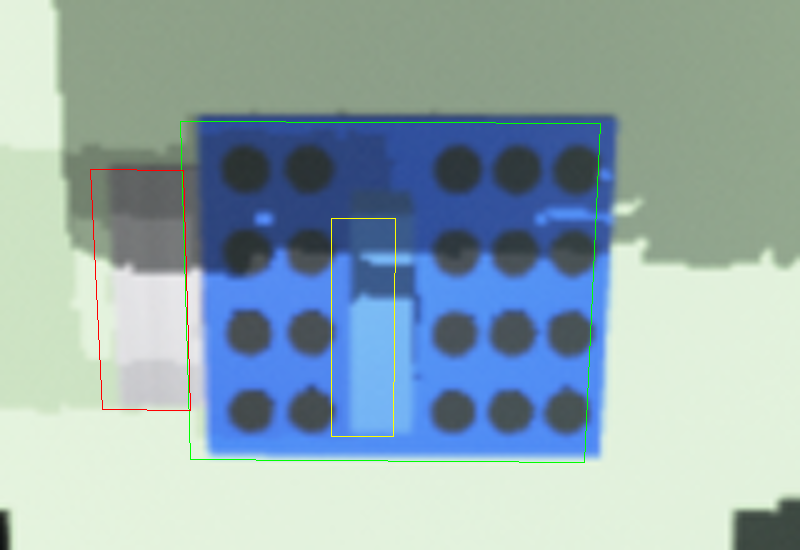

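Request:
{"name": "servo_tool", "arguments": {"commands": [[[-3,0,30,0,0.002,0.002,1],[-7,1,65,-0.002,0.005,0.004,1],[-7,1,100,-0.002,0.005,0.004,1],[-7,1,130,-0.002,0.005,0.004,1],[-7,1,130,-0.002,0.005,0.004,1]]]}}

```text
time: 3.6
ee_pos: [0.5057, -0.093, 0.0528]
tool_rot: [-0.003, 0.676, 0.737, -0.003]
ft_force: [-0.2, -0.8, -1.3]
finger_gap: 0.0874
```

```bash
python3 - <<'E'
from plan import *
done([-7, 1, 130, -0.002, 0.005, 0.004]); state()
E
```

```text
t 3.6 pos [ 0.5057 -0.093   0.0528] cmd [ 0.5092 -0.0926  0.0563] roterr [0.0077 0.0002 0.0012] gap 0.0874 F [-0.2 -0.8 -1.3] j [-0.47  0.22  0.66  1.99 -0.16  0.99  0.36]
```

Request:
{"name": "servo_tool", "arguments": {"commands": [[[0,0,15,0,0,0,1],[0,0,28,0,0,0,1],[0,0,38,0,0,0,1],[0,0,43,0,0,0,1],[0,0,43,0,0,0,1],[0,0,43,0,0,0,1]]]}}

```text
time: 4.2
ee_pos: [0.5089, -0.0957, 0.0133]
tool_rot: [0.0, 0.677, 0.736, -0.0]
ft_force: [-0.4, 0.4, -0.6]
finger_gap: 0.087
```

```bash
python3 - <<'E'
from plan import *
done([0,0,43,0,0,0]); state(); snap('scene','scene1'); c=load('scene1')
im=cv2.cvtColor(c['color'],cv2.COLOR_RGB2BGR); cv2.imwrite('pics/cs1.png',cv2.convertScaleAbs(cv2.resize(im[150:270,220:380],None,fx=4,fy=4),alpha=1.6))
print(row([.5095,-.093,.012],tool(np.radians(5))))
E
```

```text
t 4.2 pos [ 0.5089 -0.0957  0.0133] cmd [ 0.5092 -0.0926  0.0133] roterr [ 0.     -0.001   0.0047] gap 0.087 F [-0.4  0.4 -0.6] j [-0.44  0.29  0.65  2.01 -0.22  0.9   0.41]
[-0.4, 0.2, 1.3, 0.0004, -0.0001, 0.0002]
```

```bash
sleep 1
```

```text
(no output)
```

View pics/cs1.png

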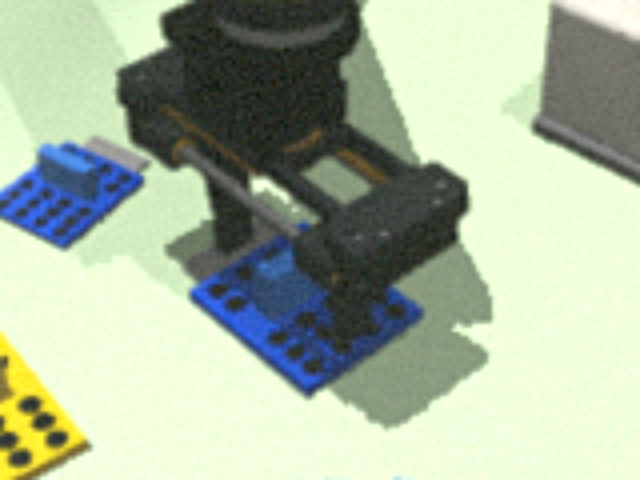

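The fingers straddle the rib, just above the slab. I close on it now.

Request:
{"name": "servo_tool", "arguments": {"commands": [[[0,0,0,0,0,0,0.4],[0,0,0,0,0,0,0.25],[0,0,0,0,0,0,0.1],[0,0,0,0,0,0,0],[0,0,0,0,0,0,0],[0,0,0,0,0,0,0],[0,0,0,0,0,0,0],[0,0,0,0,0,0,0]]], "grip_force": 40}}

```text
time: 5.05
ee_pos: [0.5086, -0.0956, 0.013]
tool_rot: [0.0, 0.677, 0.736, -0.0]
ft_force: [-0.7, -0.4, 0.3]
finger_gap: 0.0308
```

```bash
python3 - <<'E'
from plan import *
state()
E
```

```text
t 5.05 pos [ 0.5086 -0.0956  0.013 ] cmd [ 0.5092 -0.0926  0.0133] roterr [ 0.0005 -0.0009  0.0045] gap 0.0308 F [-0.7 -0.4  0.3] j [-0.44  0.29  0.65  2.01 -0.22  0.9   0.41]
```

Request:
{"name": "servo_tool", "arguments": {"commands": [[[0,0,0,0,0,0,0],[0,0,0,0,0,0,0],[0,0,0,0,0,0,0],[0,0,0,0,0,0,0],[0,0,0,0,0,0,0]]]}}

```text
time: 5.55
ee_pos: [0.5088, -0.0955, 0.0131]
tool_rot: [0.0, 0.677, 0.736, -0.0]
ft_force: [1.4, 0.9, -0.5]
finger_gap: 0.0138
```

Gripped with a 13.8 mm gap, which matches the 14 mm rib. I lift gently.

Request:
{"name": "servo_tool", "arguments": {"commands": [[[0,0,-10,0,0,0,0],[0,0,-35,0,0,0,0],[0,0,-75,0,0,0,0],[0,0,-120,0,0,0,0],[0,0,-160,0,0,0,0],[0,0,-190,0,0,0,0],[0,0,-190,0,0,0,0],[0,0,-190,0,0,0,0],[0,0,-190,0,0,0,0]]]}}

```text
time: 6.45
ee_pos: [0.5071, -0.0952, 0.2013]
tool_rot: [-0.001, 0.677, 0.736, -0.002]
ft_force: [0.3, 0.2, -3.8]
finger_gap: 0.0142
```

```bash
python3 - <<'E'
from plan import *
done([0,0,-190,0,0,0]);state()
snap('top','top2'); s=arm.observe(); q=s['tool_rot']; put(s['ee_pos'],Ro.from_quat([q[1],q[2],q[3],q[0]]))
M=np.array([.5491,.2436]); a=np.radians(12)
d=np.array([np.cos(a),np.sin(a)]); 
p=M+.025*d
print(row([*p,.23],tool(a)))
im=cv2.cvtColor(load('top2')['color'],cv2.COLOR_RGB2BGR); cv2.imwrite('pics/t2.png',cv2.convertScaleAbs(im,alpha=1.6))
E
```

```text
t 6.45 pos [ 0.5071 -0.0952  0.2013] cmd [ 0.5092 -0.0926  0.2033] roterr [ 0.004  -0.0006  0.0045] gap 0.0142 F [ 0.3  0.2 -3.8] j [-0.53  0.04  0.69  1.83 -0.03  1.28  0.25]
[337.4, 94.6, -29.5, -0.004, 0.0005, -0.1265]
```

```bash
sleep 1
```

```text
(no output)
```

View pics/t2.png

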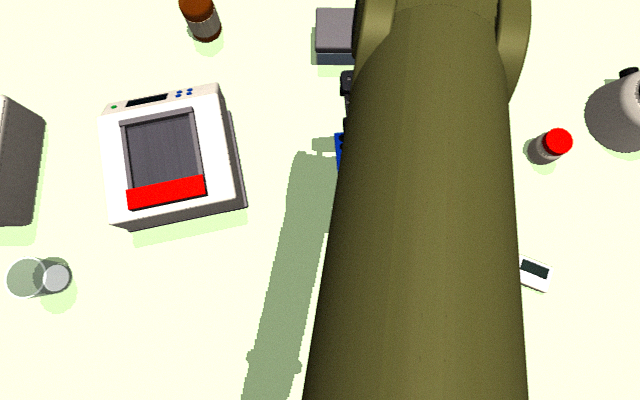

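The lift worked (-3.8 N vertical, gap 14.2 mm). Moving over the mixer at a safe height.

Request:
{"name": "servo_tool", "arguments": {"commands": [[[25,7,-8,0,0,-0.01,0],[60,17,-18,0,0,-0.025,0],[105,29,-28,0,0,-0.04,0],[150,42,-30,0,0,-0.056,0],[195,55,-30,0,0,-0.073,0],[240,67,-30,0,0,-0.09,0],[280,79,-30,0,0,-0.105,0],[315,89,-30,0,0,-0.119,0],[337,95,-30,-0.004,0,-0.126,0],[337,95,-30,-0.004,0,-0.126,0]]]}}

```text
time: 7.5
ee_pos: [0.5739, 0.2527, 0.2303]
tool_rot: [0.001, 0.627, 0.779, -0.0]
ft_force: [-0.3, 0.2, -4.3]
finger_gap: 0.0136
```

Request:
{"name": "servo_tool", "arguments": {"commands": [[[0,0,0,0,0,0,0],[0,0,0,0,0,0,0],[0,0,0,0,0,0,0]]]}}

```text
time: 7.8
ee_pos: [0.5757, 0.2462, 0.2329]
tool_rot: [0.002, 0.631, 0.776, 0.001]
ft_force: [0.5, 0.6, -3.3]
finger_gap: 0.0135
```

```bash
python3 - <<'E'
from plan import *
done([337, 95, -30, -0.004, 0, -0.126]);state()
for n in ('wrist','scene','top'):
    c=snap(n,n+'3'); cv2.imwrite('pics/%s3b.png'%n,cv2.convertScaleAbs(cv2.cvtColor(c['color'],cv2.COLOR_RGB2BGR),alpha=1 if n=='wrist' else 1.5))
state()
E
```

```text
t 7.8 pos [0.5757 0.2462 0.2329] cmd [0.574  0.2485 0.2305] roterr [-0.0037 -0.001   0.0029] gap 0.0135 F [ 0.5  0.6 -3.3] j [-0.81  0.27  0.45  1.52 -0.12  1.37 -0.15]
t 7.95 pos [0.5755 0.2473 0.233 ] cmd [0.574  0.2485 0.2305] roterr [-0.0041 -0.0004  0.0014] gap 0.0138 F [-0.7  0.2 -3.5] j [-0.81  0.27  0.45  1.52 -0.12  1.37 -0.15]
```

View pics/wrist3b.png

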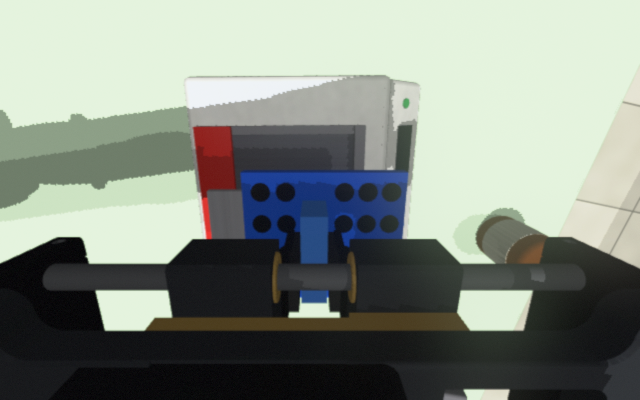

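View pics/scene3b.png

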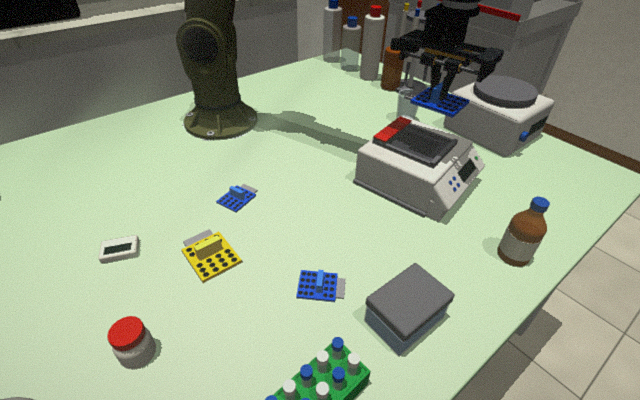

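View pics/top3b.png

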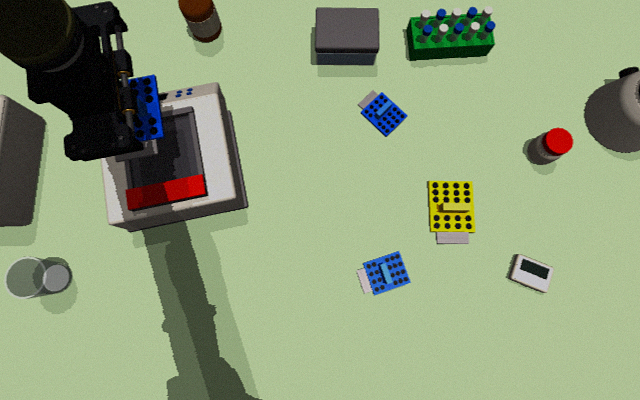

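```bash
cat > tf.py <<'E'
import numpy as np
def T(p,P):
    c,s=np.cos(p[2]),np.sin(p[2]); P=np.asarray(P,float)/1000
    return np.c_[c*P[:,0]-s*P[:,1]+p[0], s*P[:,0]+c*P[:,1]+p[1], P[:,2]]
E
python3 - <<'E'
from plan import *
from tf import T
w=load('wrist3'); im=cv2.cvtColor(w['color'],cv2.COLOR_RGB2BGR); x0,y0,k=170,60,3
im=cv2.resize(im[y0:y0+190,x0:x0+265],None,fx=k,fy=k,interpolation=cv2.INTER_CUBIC)
def dr(W,col): cv2.polylines(im,[((proj(w,W)-[x0,y0]+.5)*k).astype(int)],True,col,1)
m=[.5491,.2436,np.radians(12)]
dr(T(m,[[-52,-64,120],[-52,64,120],[-86,64,120],[-86,-64,120]]),(255,255,0))
dr(T(m,[[64,-64,114],[64,64,114],[72,64,114],[72,-64,114]]),(0,255,255))
s=arm.observe(); q=s['tool_rot']; Rt=Ro.from_quat([q[1],q[2],q[3],q[0]])
# plate in tool: plate x = tool y, plate y = tool x, plate z=-tool z ; tcp at plate (0,-2.6,13)
off=np.array([0,-2.6,13])
def pl(P):
    d=(np.asarray(P,float)-off)/1000; return s['ee_pos']+Rt.apply(d[:,[1,0,2]]*[1,1,-1])
dr(pl([[55,42,8],[55,-42,8],[-43,-42,8],[-43,42,8]]),(0,255,0))
dr(pl([[7,25,38],[7,-25,38],[-7,-25,38],[-7,25,38]]),(0,0,255))
dr(pl([[-43,30,5],[-43,-30,5],[-65,-30,5],[-65,30,5]]),(255,0,255))
cv2.imwrite('pics/w3o.png',im)
print('tool y yaw',np.degrees(np.arctan2(*Rt.as_matrix()[[1,0],1])), 'w f',w['fx'])
E
```

```text
tool y yaw 11.886809831843292 w f 290.2632683028137
```

```bash
sleep 1
```

View pics/w3o.png

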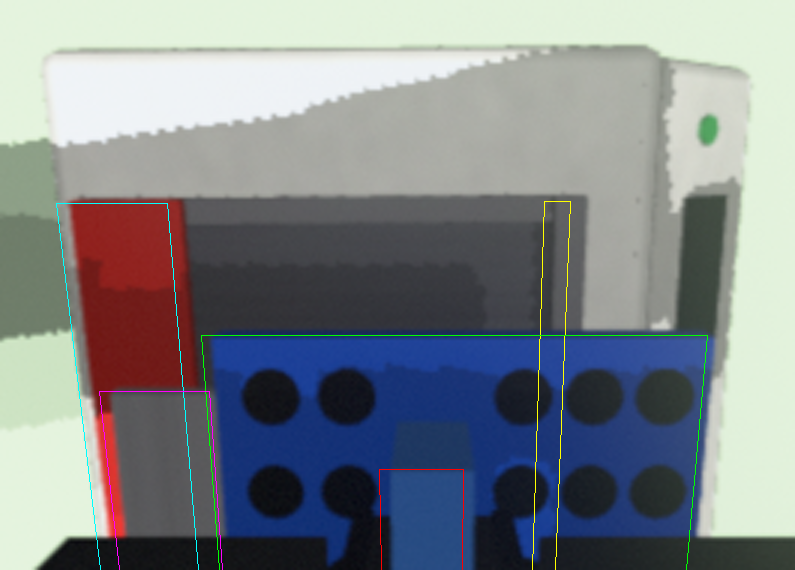

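Wrist overlay: it is shifted about 3–4 px to the right for both the plate (e.g. edge 708) and the mixer (lip edge 182 vs 168), so this is mostly camera bias. The correction to the mixer is about 1 mm. I'll plan the tilt and approach in the mixer frame.

```bash
cat > mx.py <<'E'
from plan import *
M=np.array([.550,.2445]); A=np.radians(12)
def tgt(xe,ze,deg,off=(0,-.0026,.013)):
    t=np.radians(deg); o=np.array([xe/1000+.065*np.cos(t),0,ze/1000+.065*np.sin(t)])
    p=o+Ro.from_euler('y',-t).apply(off)
    p=Ro.from_euler('z',A).apply(p)+[M[0],M[1],0]
    return p,tool(A,t)
def sync():
    s=arm.observe(); q=s['tool_rot']; put(s['ee_pos'],Ro.from_quat([q[1],q[2],q[3],q[0]]))
def tongue(off=(0,-.0026,.013)):
    s=arm.observe(); q=s['tool_rot']; R=Ro.from_quat([q[1],q[2],q[3],q[0]])
    o=[]
    for P in ([-.065,0,0],[0,0,0],[.055,0,0]):
        d=np.array(P)-off; w=s['ee_pos']+R.apply(d[[1,0,2]]*[1,1,-1])-[*M,0]
        o.append((Ro.from_euler('z',-A).apply(w)*1000).round(1).tolist())
    z=-R.as_matrix()[:,2]; print('tongue,orig,far',o,'tilt',np.degrees(np.arccos(z[2])).round(2)); state()
E
python3 - <<'E'
from mx import *
sync(); tongue()
for a in ((-42,165,5),(-42,165,10),(-42,165,15),(-42,140,15),(-42,120,15),(-42,103,15)): print(a,row(*tgt(*a)))
E
```

```text
tongue,orig,far [[-39.4, 0.2, 219.8], [25.6, 0.0, 220.0], [80.6, -0.1, 220.2]] tilt 0.24
t 7.95 pos [0.5755 0.2473 0.233 ] cmd [0.5755 0.2473 0.233 ] roterr [0. 0. 0.] gap 0.0138 F [-0.7  0.2 -3.5] j [-0.81  0.27  0.45  1.52 -0.12  1.37 -0.15]
(-42, 165, 5) [-0.0, -4.1, 49.4, -0.0833, 0.0009, -0.0019]
(-42, 165, 10) [-0.0, -6.0, 43.9, -0.1705, 0.001, -0.0019]
(-42, 165, 15) [-0.0, -8.3, 38.6, -0.2578, 0.0011, -0.0019]
(-42, 140, 15) [0.0, -8.4, 63.6, -0.2578, 0.0011, -0.0019]
(-42, 120, 15) [0.0, -8.5, 83.6, -0.2578, 0.0011, -0.0019]
(-42, 103, 15) [0.0, -8.5, 100.6, -0.2578, 0.0011, -0.0019]
```

Request:
{"name": "servo_tool", "arguments": {"commands": [[[0,-2,15,-0.06,0,0,0],[0,-4,26,-0.13,0,-0.001,0],[0,-6,34,-0.2,0.001,-0.002,0],[0,-8.4,39,-0.258,0.001,-0.002,0],[0,-8.4,50,-0.258,0.001,-0.002,0],[0,-8.4,60,-0.258,0.001,-0.002,0],[0,-8.4,64,-0.258,0.001,-0.002,0],[0,-8.4,64,-0.258,0.001,-0.002,0],[0,-8.4,64,-0.258,0.001,-0.002,0],[0,-8.4,64,-0.258,0.001,-0.002,0]]]}}

```text
time: 8.95
ee_pos: [0.5681, 0.2466, 0.1691]
tool_rot: [0.082, 0.623, 0.771, 0.102]
ft_force: [-0.1, 1.0, -2.7]
finger_gap: 0.0138
```

```bash
python3 - <<'E'
from mx import *
done([0, -8.4, 64, -0.258, 0.001, -0.002]); tongue()
c=snap('scene','scene4'); im=cv2.cvtColor(c['color'],cv2.COLOR_RGB2BGR); cv2.imwrite('pics/s4.png',cv2.convertScaleAbs(cv2.resize(im[50:220,340:540],None,fx=3.5,fy=3.5),alpha=1.6))
p,R=tgt(-42,103,15); print(row(p,R)); p,R=tgt(-67,103,15); print(row(p,R))
E
```

```text
tongue,orig,far [[-41.3, 0.8, 139.7], [21.5, 0.9, 156.5], [74.6, 1.0, 170.8]] tilt 15.03
t 8.95 pos [0.5681 0.2466 0.1691] cmd [0.5676 0.2456 0.169 ] roterr [-0.0002 -0.     -0.0012] gap 0.0138 F [-0.1  1.  -2.7] j [-0.9   0.1   0.43  1.86  0.03  0.94 -0.28]
[0.0, -9.5, 35.4, 0.0002, 0.0001, 0.0002]
[0.0, -33.6, 28.9, 0.0002, 0.0001, 0.0002]
```

```bash
sleep 1
```

```text
(no output)
```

View pics/s4.png

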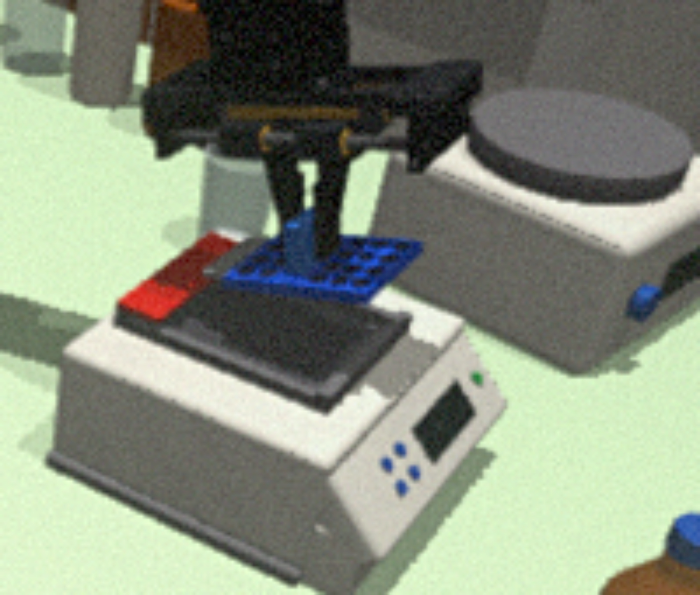

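The plate is tilted above the bed with its tongue beside the lip. I lower it, then slide it under.

Request:
{"name": "servo_tool", "arguments": {"commands": [[[0,-3,10,0,0,0,0],[0,-6,20,0,0,0,0],[0,-8,29,0,0,0,0],[0,-9.5,34,0,0,0,0],[0,-9.5,35.4,0,0,0,0],[0,-9.5,35.4,0,0,0,0],[0,-9.5,35.4,0,0,0,0]]]}}

```text
time: 9.7
ee_pos: [0.5677, 0.2467, 0.1325]
tool_rot: [0.082, 0.623, 0.771, 0.102]
ft_force: [-0.2, 0.2, -2.7]
finger_gap: 0.0137
```

```bash
python3 - <<'E'
from mx import *
done([0,-9.5,35.4,0,0,0]); tongue()
p,R=tgt(-67,103,15); print(row(p,R))
E
```

```text
tongue,orig,far [[-41.6, 1.0, 103.1], [21.1, 1.1, 119.9], [74.3, 1.2, 134.2]] tilt 15.04
t 9.7 pos [0.5677 0.2467 0.1325] cmd [0.5676 0.2456 0.1323] roterr [-0.0005  0.0005 -0.0015] gap 0.0137 F [-0.2  0.2 -2.7] j [-0.89  0.14  0.43  1.9   0.01  0.86 -0.27]
[0.0, -24.1, -6.5, 0.0002, 0.0001, 0.0002]
```

Request:
{"name": "servo_tool", "arguments": {"commands": [[[0,-4,-1.1,0,0,0,0],[0,-8,-2.2,0,0,0,0],[0,-12,-3.3,0,0,0,0],[0,-16,-4.4,0,0,0,0],[0,-20,-5.4,0,0,0,0],[0,-24,-6.5,0,0,0,0],[0,-24,-6.5,0,0,0,0],[0,-24,-6.5,0,0,0,0],[0,-24,-6.5,0,0,0,0]]]}}

```text
time: 10.6
ee_pos: [0.5432, 0.2414, 0.1322]
tool_rot: [0.082, 0.623, 0.771, 0.101]
ft_force: [0.0, 0.0, -3.7]
finger_gap: 0.0134
```

```bash
python3 - <<'E'
from mx import *
done([0,-24,-6.5,0,0,0]); tongue()
for n in ('scene','top'):
  c=snap(n,n+'5'); im=cv2.cvtColor(c['color'],cv2.COLOR_RGB2BGR); im=im[50:220,340:540] if n=='scene' else im[60:240,60:260]; cv2.imwrite('pics/%s5b.png'%n,cv2.convertScaleAbs(cv2.resize(im,None,fx=3.3,fy=3.3),alpha=1.7))
for a in ((-67,102.5,11),(-67,102,7),(-67,101.5,3),(-66.5,101,0)): print(a,row(*tgt(*a)))
E
```

```text
tongue,orig,far [[-66.7, 0.8, 102.8], [-3.9, 0.9, 119.7], [49.2, 1.0, 133.9]] tilt 15.01
t 10.6 pos [0.5432 0.2414 0.1322] cmd [0.5432 0.2404 0.1324] roterr [ 0.      0.0002 -0.0015] gap 0.0134 F [ 0.   0.  -3.7] j [-0.91  0.08  0.42  1.96  0.05  0.86 -0.31]
(-67, 102.5, 11) [0.0, 0.5, 5.0, 0.07, 0.0001, 0.0002]
(-67, 102, 7) [0.0, 0.8, 10.1, 0.1398, 0.0001, 0.0002]
(-67, 101.5, 3) [0.0, 0.8, 15.2, 0.2097, 0.0001, 0.0001]
(-66.5, 101, 0) [0.0, 1.0, 19.3, 0.262, 0.0001, 0.0001]
```

```bash
sleep 1
```

```text
(no output)
```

View pics/scene5b.png

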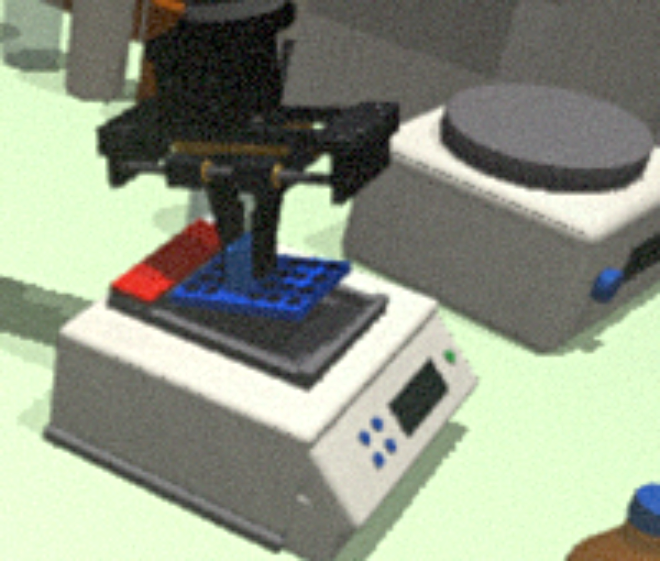

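View pics/top5b.png

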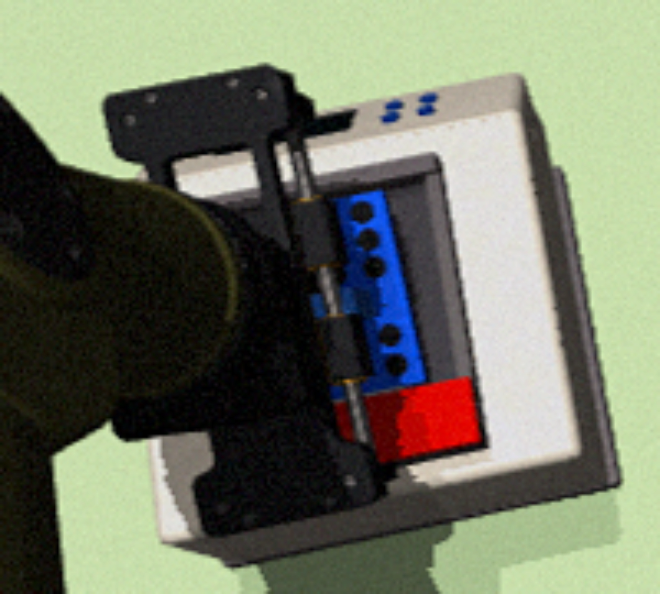

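Both views show the tongue under the lip and the slab edge at the lip (top crop (425,383)). There is no contact force. I lower the far edge about the tongue.

Request:
{"name": "servo_tool", "arguments": {"commands": [[[0,0.3,2.5,0.035,0,0,0],[0,0.5,5,0.07,0,0,0],[0,0.7,7.5,0.105,0,0,0],[0,0.8,10.1,0.14,0,0,0],[0,0.8,12.7,0.175,0,0,0],[0,0.8,15.2,0.21,0,0,0],[0,0.9,17.5,0.24,0,0,0],[0,1,19.3,0.262,0,0,0],[0,1,19.3,0.262,0,0,0],[0,1,19.3,0.262,0,0,0]]]}}

```text
time: 11.7
ee_pos: [0.549, 0.2425, 0.1136]
tool_rot: [0.0, 0.629, 0.778, -0.0]
ft_force: [-0.5, -0.2, -3.3]
finger_gap: 0.0138
```

```bash
python3 - <<'E'
from mx import *
done([0,1,19.3,.262,0,0]); tongue()
E
```

```text
tongue,orig,far [[-66.4, 0.8, 100.6], [-1.4, 0.9, 100.6], [53.6, 1.0, 100.6]] tilt 0.03
t 11.7 pos [0.549  0.2425 0.1136] cmd [0.5491 0.2416 0.114 ] roterr [ 0.0001 -0.0005 -0.0015] gap 0.0138 F [-0.5 -0.2 -3.3] j [-0.82  0.31  0.43  1.73 -0.14  1.14 -0.14]
```

It is flat and just above the floor. I ease it down to contact and look before releasing.

Request:
{"name": "servo_tool", "arguments": {"commands": [[[0,0,0.5,0,0,0,0],[0,0,1,0,0,0,0],[0,0,1,0,0,0,0],[0,0,1,0,0,0,0]]]}}

```text
time: 12.1
ee_pos: [0.5487, 0.2427, 0.1131]
tool_rot: [-0.0, 0.629, 0.778, -0.0]
ft_force: [-1.0, -0.4, 0.8]
finger_gap: 0.0141
```

```bash
python3 - <<'E'
from mx import *
done([0,0,1,0,0,0]); tongue()
n='scene'
c=snap(n,n+'6'); im=cv2.cvtColor(c['color'],cv2.COLOR_RGB2BGR); im=im[50:220,340:540]; cv2.imwrite('pics/%s6b.png'%n,cv2.convertScaleAbs(cv2.resize(im,None,fx=3.5,fy=3.5),alpha=1.7))
E
```

```text
tongue,orig,far [[-66.7, 1.0, 100.1], [-1.7, 1.1, 100.1], [53.3, 1.2, 100.1]] tilt 0.01
t 12.1 pos [0.5487 0.2427 0.1131] cmd [0.5491 0.2416 0.113 ] roterr [ 0.0002  0.0002 -0.0016] gap 0.0141 F [-1.  -0.4  0.8] j [-0.82  0.31  0.43  1.73 -0.14  1.14 -0.14]
```

```bash
sleep 1
```

```text
(no output)
```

View pics/scene6b.png

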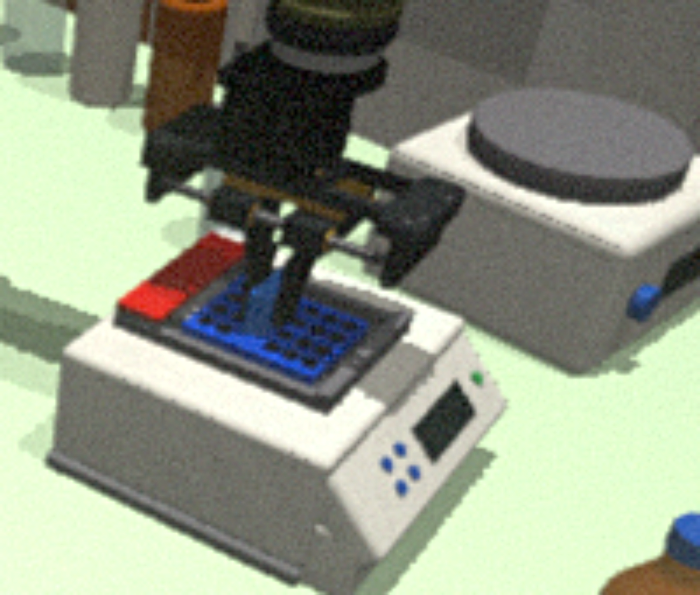

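The plate lies flat in the bed, and the vertical force has gone from -3.3 to +0.8 N, so it is resting on the floor. I open to about 43 mm to stay clear of the lip.

Request:
{"name": "servo_tool", "arguments": {"commands": [[[0,0,0,0,0,0,0.15],[0,0,0,0,0,0,0.25],[0,0,0,0,0,0,0.4],[0,0,0,0,0,0,0.45],[0,0,0,0,0,0,0.45],[0,0,0,0,0,0,0.45]]]}}

```text
time: 12.75
ee_pos: [0.549, 0.2426, 0.1127]
tool_rot: [0.0, 0.629, 0.778, -0.0]
ft_force: [0.2, 0.3, 0.3]
finger_gap: 0.0376
```

Request:
{"name": "servo_tool", "arguments": {"commands": [[[0,0,-10,0,0,0,0.45],[0,0,-30,0,0,0,0.45],[0,0,-60,0,0,0,0.45],[0,0,-100,0,0,0,0.45],[0,0,-140,0,0,0,0.45],[0,0,-150,0,0,0,0.45],[0,0,-150,0,0,0,0.45]]]}}

```text
time: 13.45
ee_pos: [0.5502, 0.243, 0.2657]
tool_rot: [0.001, 0.629, 0.778, 0.002]
ft_force: [-0.4, -1.0, 0.2]
finger_gap: 0.0393
```

Request:
{"name": "servo_tool", "arguments": {"commands": [[[20,-30,0,0,0,0,0.45],[60,-60,0,0,0,0,0.45],[100,-90,0,0,0,0,0.45],[130,-100,0,0,0,0,0.45],[130,-100,0,0,0,0,0.45],[130,-100,0,0,0,0,0.45]]]}}

```text
time: 14.05
ee_pos: [0.423, 0.3486, 0.2611]
tool_rot: [0.0, 0.628, 0.778, -0.002]
ft_force: [0.8, -0.2, 0.4]
finger_gap: 0.0392
```

```bash
python3 - <<'E'
from mx import *
state()
for n in ('scene','top'):
  c=snap(n,n+'7'); im=cv2.cvtColor(c['color'],cv2.COLOR_RGB2BGR); im=im[50:220,340:540] if n=='scene' else im[60:240,60:260]; cv2.imwrite('pics/%s7b.png'%n,cv2.convertScaleAbs(cv2.resize(im,None,fx=3.3,fy=3.3),alpha=1.7))
E
```

```text
t 14.05 pos [0.423  0.3486 0.2611] cmd [0.5491 0.2416 0.113 ] roterr [ 0.0023 -0.0024 -0.0034] gap 0.0392 F [ 0.8 -0.2  0.4] j [-1.04  0.09  0.32  1.66 -0.03  1.41 -0.5 ]
```

View pics/scene7b.png

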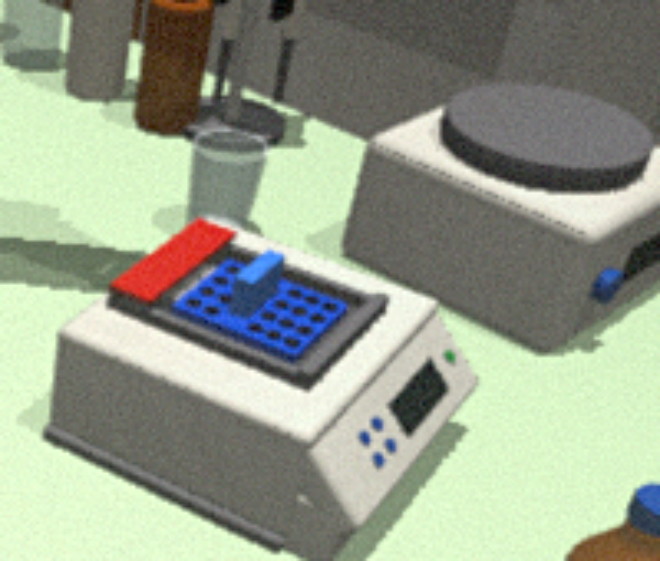

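View pics/top7b.png

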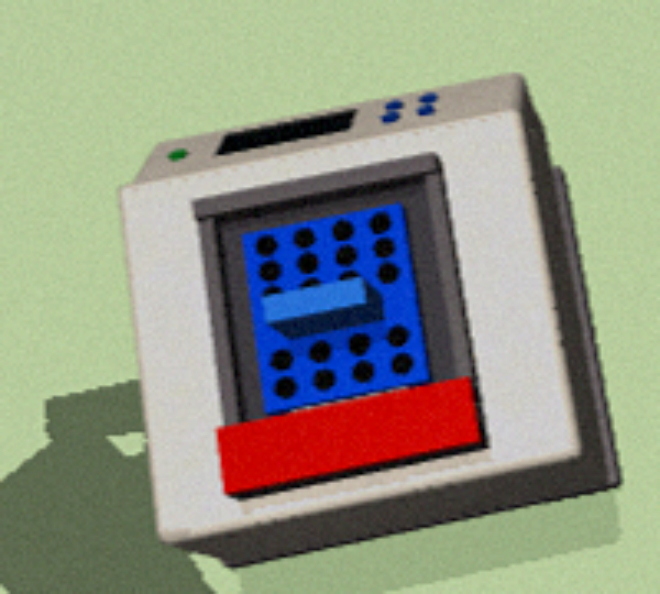

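View pics/top7.png

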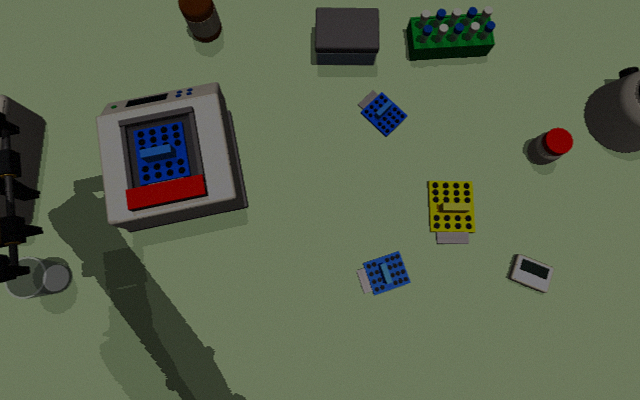

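The plate is seated and released, and the tongue is hidden under the lip. I'll do a numeric check, then hand in.

```bash
python3 - <<'E'
from mx import *
from tf import T
from scipy.optimize import least_squares
c=load('top7')
uv=np.array([[243,236],[402,205],[430,383],[266,412]])/3.3+60
P=[[55,42,108],[55,-42,108],[-43,-42,108],[-43,42,108]]
r=least_squares(lambda p:(proj(c,T(p,P))-uv).ravel(),[.55,.24,.2]); d=Ro.from_euler('z',-A).apply([r.x[0]-M[0],r.x[1]-M[1],0])*1000
print('plate in mixer mm',d.round(1),'yaw',np.degrees(r.x[2]-A).round(1),'res',r.fun.round(1))
a=load('top0')['color'].astype(int)[170:250,420:485];b=c['color'].astype(int)[170:250,420:485];print('yellow diff',np.abs(a-b).mean())
print(arm.sign_off())
E
```

```text
plate in mixer mm [-3.7  0.9  0. ] yaw -0.4 res [ 0.1 -0.2  0.2 -0.1 -0.3 -0.4 -0.1  0.6]
yellow diff 2.5687179487179486
the job is handed in; nothing more can be done
None
```

The blue plate is in the mixer's bed with its tongue under the red lip, released, and the job is handed in. It took about 14 s of the 42 s allowed. I gripped the largest blue plate by its rib, tilted it 15°, slid the tongue under the lip, lowered it flat, eased it onto the floor, then let go and moved clear.

**Before release:**
- **Under the lip:** worked out from the arm pose, the tongue edge was at x ≈ -67 mm, z ≈ 103 mm in the mixer frame, tilted 15°.
- **Flat in the bed:** the plate lay flat at z ≈ 100 mm with the fingers still holding it.

**After release:**
- **Plate position:** the top camera puts it at x ≈ -3.7 mm, y ≈ 0.9 mm and yaw -0.4° relative to the mixer. All are within limits.
- **Yellow plate:** it looks unmoved; its patch of the image changed only at about noise level.
- **Arm:** it stands clear, with wrist forces under about 1 N.

**Checks that disagreed:**
- The arm-pose estimate of the plate's final x (-1.7 mm) and the camera's (-3.7 mm) differ by 2 mm, about the camera's stated accuracy.
- The wrist camera showed a steady 3–4 px sideways shift. I treated it as camera bias, apart from about 1 mm added to the mixer position.

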